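Roll a cap strip home on a tube rack

TASK

Take the hand roller out of its holder and roll it along the white cap strip, starting from the thumb-wheel end of the rack, with firm even pressure (about 15 N, never over 25 N), until all eight caps sit fully home in their tubes. Press the caps only with the roller's wheel, leave the bottle, the jar and the slide box alone, and hang the roller back in its holder, upright on its guard plate.

Things in the scene. Friction and masses are not known exactly. Their poses are not given: they have to be found in the camera images.
- jack: grey fixed levelling stand, foot 100 (x) x 200 (y) mm; origin at the centre of the foot's underside, z up. It carries a blue tube rack, 70 (x) x 166 (y) mm. A black thumb-wheel 34 mm across (not to be turned) sticks out at its +y end. The rack is set 0 to 24 mm up and leans up to 0.09 rad about x through its middle; neither is measured, both must be felt
- strip_start (a point): point fixed to the stand: where the centre of the top of cap 1 (thumb-wheel end) would be, standing proud, with rack lift 0 and no lean: 119 mm above the bench. The true top is 6 mm lower to 30 mm higher, and up to 6 mm off along the strip. Caps: 16 mm wide, 19 mm long along the stand's y, 8 end to end; when home each top is 4 mm lower, 9 mm over the rack's plate
- strip_end (a point): the same for cap 8 at the far end, 133 mm from strip_start along the stand's -y. The straight white strip lies along the rack's -x edge, 22 mm off the middle. The tubes of the rack's other row (40 mm away) have low round caps, 4 mm below the seated strip: the wheel passes over them freely
- holder: fixed aluminium holder for the roller: an upright square well, outside 60 (x) x 58 (y) mm, inside 50 (x) x 48 (y) mm, open at the top; its two walls across y stand 66 mm above the bench and carry the roller's guard plate, the two across x only 34 mm; on a 100 x 100 mm foot 5 mm thick; origin at the centre of its underside
- roller: upright hand roller, 0.2 to 0.3 kg, 122 mm tall; origin at the wheel's lowest point, z up. Black wheel 40 mm across, 26 mm wide, axle along y: it rolls along x. Black guard plate 66 (x) x 64 (y) mm, from 60 to 66 mm over the origin; above it the wooden grip 24 (x) x 28 (y) mm, to 122 mm. It hangs in the holder on the guard plate, origin 6 mm over the bench, axes along the holder's
- wheel (a joint): turning angle of the roller's wheel, rad, 0 at the start, grows or falls by 1 for every 20 mm rolled. The wheel's steel fork (44 mm wide in y over the axle ends) slides up to 8 mm towards the grip against a spring: it yields at 2 N and then takes 5 N per mm
- reagent: amber reagent bottle, 60 mm across, 150 mm tall, origin at the centre of its base; leave alone
- slidebox: wooden slide box 90 x 60 x 35 mm, origin at the centre of its base; leave alone
- jar: glass jar, 56 mm across, 70 mm tall, origin at the centre of its base; leave alone
- cap1 (a joint): how far cap 1 of the strip (at the thumb-wheel end) is pushed down into its tube, m: 0 standing proud, 0.004 fully home. It slides stiffly (7 N) and stays where it is left
- cap2 (a joint): how far cap 2 of the strip is pushed down into its tube, m: 0 standing proud, 0.004 fully home. It slides stiffly (7 N) and stays where it is left
- cap3 (a joint): how far cap 3 of the strip is pushed down into its tube, m: 0 standing proud, 0.004 fully home. It slides stiffly (7 N) and stays where it is left
- cap4 (a joint): how far cap 4 of the strip is pushed down into its tube, m: 0 standing proud, 0.004 fully home. It slides stiffly (7 N) and stays where it is left
- cap5 (a joint): how far cap 5 of the strip is pushed down into its tube, m: 0 standing proud, 0.004 fully home. It slides stiffly (7 N) and stays where it is left
- cap6 (a joint): how far cap 6 of the strip is pushed down into its tube, m: 0 standing proud, 0.004 fully home. It slides stiffly (7 N) and stays where it is left
- cap7 (a joint): how far cap 7 of the strip is pushed down into its tube, m: 0 standing proud, 0.004 fully home. It slides stiffly (7 N) and stays where it is left
- cap8 (a joint): how far cap 8 of the strip (at the far end) is pushed down into its tube, m: 0 standing proud, 0.004 fully home. It slides stiffly (7 N) and stays where it is left
Not all that is in view belongs to the job. What is shaped like the roller but blue or red is not meant.

How it is judged (in metres and radians):
On the way, in this order (a step that is already met when the one before it is completed fails the run):
1. the roller is lifted clear of its holder (height (world z) of roller above 0.07 m), for 0.2 s.
2. the first two caps at the thumb-wheel end are home (within 1 mm) while the cap at the far end still stands proud (value of joint each of cap1, cap2 above 0.003 m and value of joint cap8 below 0.002 m), for 0.05 s.
3. all eight caps are home (within 1 mm) and the wheel has been rolled (turned by 3 rad or more) (value of joint each of cap1, cap2, cap3, cap4, cap5, cap6, cap7, cap8 above 0.003 m and (value of joint wheel above 3 rad or value of joint wheel below -3 rad)), for 0.1 s.
At the end, for the whole second after the job is handed in: all eight caps within 1 mm of fully home (joint over 0.003), and the roller at rest in the holder, upright within 0.12 rad, within 12 mm of its centre, guard plate on the rim (origin 0 to 12 mm above the holder's underside) (value of joint each of cap1, cap2, cap3, cap4, cap5, cap6, cap7, cap8 above 0.003 m and horizontal distance between roller and holder below 0.012 m and z of roller in the frame of holder between 0 and 0.012 m and angle between roller's own z axis and vertical below 0.12 rad and linear speed of roller below 0.02 m/s); the robot touches nothing.
It fails at once if the roller's wheel is pressed on anything with more than 25 N (contact force between wheel_c0 and anything else above 25 N).
It fails at once if a cap is touched by the fingers or the arm instead of the roller (contact force between any of the fingers, the arm and cap1_c0 above 1 N or contact force between any of the fingers, the arm and cap2_c0 above 1 N or contact force between any of the fingers, the arm and cap3_c0 above 1 N or contact force between any of the fingers, the arm and cap4_c0 above 1 N or contact force between any of the fingers, the arm and cap5_c0 above 1 N or contact force between any of the fingers, the arm and cap6_c0 above 1 N or contact force between any of the fingers, the arm and cap7_c0 above 1 N or contact force between any of the fingers, the arm and cap8_c0 above 1 N).
It fails at once if the reagent bottle is moved by more than 15 mm (distance of reagent from where it was at the start of the episode above 0.015 m).
It fails at once if the jar is moved by more than 15 mm (distance of jar from where it was at the start of the episode above 0.015 m).
It fails at once if the slide box is moved by more than 15 mm (distance of slidebox from where it was at the start of the episode above 0.015 m).
It also fails if it takes over 72 s, if anything falls off the work surface, if the arm or the gripper's body presses on something with over 40 N, if the wrist force passes 120 N, or if a joint passes its speed limit or range.

ROBOT

A 6-joint arm with a two-finger parallel gripper is mounted at the origin on the work surface. World frame = base frame: x ahead of the robot, y to its left, z up, the work surface at z = 0. Lengths are in mm, angles in rad, forces in N, time in s.
With the tool pointing down it reaches from about 275 to 750 mm from the base axis. Payload 10.2 kg.
Tool frame: the origin (TCP) lies on the front face of the gripper's body, between the roots of the fingers; the fingertips stand 73 mm ahead of it and the grasp point (between the pads) lies 54 mm ahead of it; z points along the fingers, y is the line along which they close (so a half turn about z gives the same grasp; the last joint's range is limited). The gripper opens to 85 mm and grips with 20 to 120 N. Pads are 22 mm wide; open, the fingers measure 114 mm over their backs; the gripper's body (76 mm by 85 mm) begins 54 mm behind the grasp point. The pads swing forward as they close: fully open they stand 13 mm farther back than shut.
Start: joints at [-1.435, 0.313, 1.498, -0, 1.331, -0.223], TCP at [184.342, -491.579, 303.894] pointing down, gripper open.
Joint ranges: [-2.94, 2.94], [-0.97, 2.17], [0.19, 2.56], [-1.23, 4.37], [0.02, 3.11], [-2.88, 2.88]. Speed limits (rad/s): [2.39, 2.39, 3.01, 3.14, 3.14, 3.14].

INTERFACE

Orientations are given as a unit quaternion [w, x, y, z].
In Python, from rig import * gives the robot as it stands.
- The arm moves only by the tool step_arm, never from a script. Its argument "plan" is a list of rows, each an object with "offset": the shift along the tool's x, y, z in cm, a list of three; "rot": the turn, a rotation vector about the tool's x, y, z in degrees, a list of three; "gripper": the finger opening in cm, from 0 to 8.54. In form: [{"offset": [x, y, z], "rot": [wx, wy, wz], "gripper": gripper}, ...]. A call has 1 to 12 rows; each row is the pose to reach, as a shift and turn from the pose commanded when the call began, along the tool's axes at that moment; what a row does not reach only later rows make up. A row lasts 1/10 s, in which the tool goes at most 50 mm and 8.59 degrees, less where a joint would pass 70% of its speed; a pose out of reach is approached as far as the arm can. A call with a gripper value outside its range is refused whole. The fingers move at their own pace and stop on an object; "squeeze" is the grip in N (left out, the last holds). Time passes only in rows, so rows that repeat a pose let the fingers close. It gives the time, the measured TCP pose, the force, the opening and the grip force at its end, in the units of the state.
- sense(): the state, without advancing time (a new reading comes with each control period).
- capture(name): name is "scene" or "top"; returns a dict with "color" (480x640x3 uint8, red, green, blue), "depth" (480x640 float32, mm along the optical axis (not along the pixel's ray), 0 where there is no reading), "vertical_fov" (degrees; the focal length in pixels is half the picture's height over the tangent of half this angle, whatever the lens; pixels are square), "cx", "cy" (the principal point, pixels), "rvec" (rotation vector, rad) and "tvec" (3), from world to camera coordinates, as OpenCV has them. Camera axes: x right, y down, z forward; pixel columns grow to the right and rows downward; lengths in mm; the calibration is good to about 2 mm. A picture is of the moment at which its call begins.
- finish_job(): hands the job in; it is judged then, once.
The state is a dict: "time_s": time; "joints": joint angles; "dq": joint speeds; "tau": joint torques, N m; "eef_pos": TCP position; "ee_rot": TCP orientation; "force": force on the tool from outside, world axes, zero at the start; "wrist_torque": the same for the moment, N m; "grip_width": opening from 0.0 (shut) to 1.0 (fully open); "grip_force": force on a finger pad.
Only numpy, scipy, OpenCV 4.12 (cv2) and the standard library are available. Lean on these libraries where they do the work, as an engineer would, in place of code of your own. Each camera call takes 0.05 s, during which the arm holds its last target. There are 200 camera calls.

## Working session

There is one attempt and no reset: what is moved stays moved. The work goes in short steps, Python scripts to look and compute and a tool call to move; the robot and the scene stay as the last step left them, time stands still between calls to the robot, and variables do not carry over. Pictures are saved under pics/ and viewed, at most 10 in all, crops included, and the job is handed in when it is done.

Besides the shell and the picture viewer there is one more tool, called after "Emit:" by a JSON object that holds its "method" and its "body", one argument or row to a line. step_arm: Moves the arm, as the interface text tells. Its arguments: {"type":"object","properties":{"plan":{"type":"array"},"squeeze":{"type":"number"}},"required":["plan"]}

```bash
mkdir -p pics
cat > h.py <<'E'
from rig import *
import numpy as np, cv2, pickle
def cam(n):
    c=capture(n); f=240/np.tan(np.radians(c["vertical_fov"])/2)
    c["K"]=np.array([[f,0,c["cx"]],[0,f,c["cy"]],[0,0,1]]); c["R"]=cv2.Rodrigues(np.array(c["rvec"],float))[0]; c["t"]=np.array(c["tvec"],float).ravel()
    return c
def pts(c):
    v,u=np.mgrid[:480,:640]; d=c["depth"].astype(float)
    p=np.stack([(u-c["K"][0,2])/c["K"][0,0]*d,(v-c["K"][1,2])/c["K"][1,1]*d,d],-1)
    w=(p-c["t"])@c["R"]; w[d==0]=np.nan; return w
def proj(c,P): return cv2.projectPoints(np.array(P,float).reshape(-1,3),np.array(c["rvec"],float),c["t"],c["K"],None)[0].reshape(-1,2)
def save(n,im): cv2.imwrite("pics/"+n+".png",im[...,::-1])
E
python3 - <<'E'
from h import *
a,b=cam("scene"),cam("top")
pickle.dump((a,b),open("c0.pkl","wb"))
save("s0",a["color"]);save("t0",b["color"])
for c in(a,b): print(c["K"][0,0],-c["R"].T@c["t"])
print(sense())
E
```

```text
544.8028506552084 [1261.83182539  391.65848931  578.68713312]
506.1099797289662 [485.40322407  19.09578456 909.19162426]
{'time_s': 0.1, 'joints': array([-1.43540036e+00,  3.13385413e-01,  1.49835795e+00, -3.88906859e-06,
        1.33100803e+00, -2.23413639e-01]), 'dq': array([ 0.00044803, -0.0017595 , -0.00347535, -0.00081483, -0.00115946,
       -0.00126482]), 'tau': array([ 2.35752617e-03, -4.12898755e+01, -2.60142589e+01, -2.23360885e-04,
        3.03026362e-03, -9.31623163e-06]), 'eef_pos': array([ 184.31956378, -491.42127318,  303.39786497]), 'ee_rot': array([-5.78889687e-04,  9.83949828e-01,  1.78444388e-01,  2.36022605e-05]), 'force': array([-0.45655717,  0.32611506,  0.53736041]), 'wrist_torque': array([ 0.00086817, -0.00701399,  0.00858366]), 'grip_force': 0.0, 'grip_width': 0.9999116377865201}
```

View pics/s0.png

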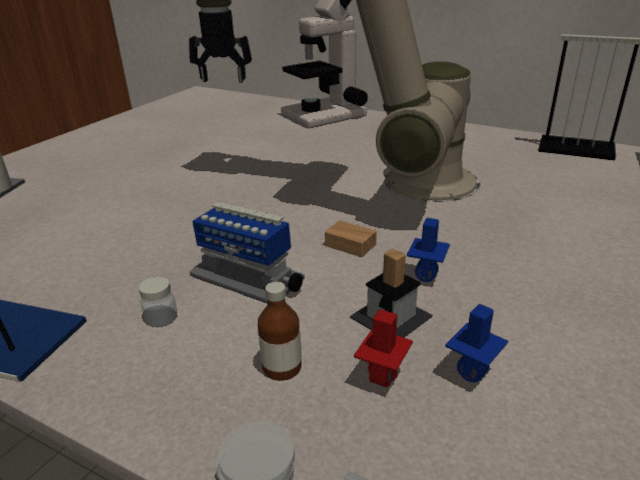

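View pics/t0.png

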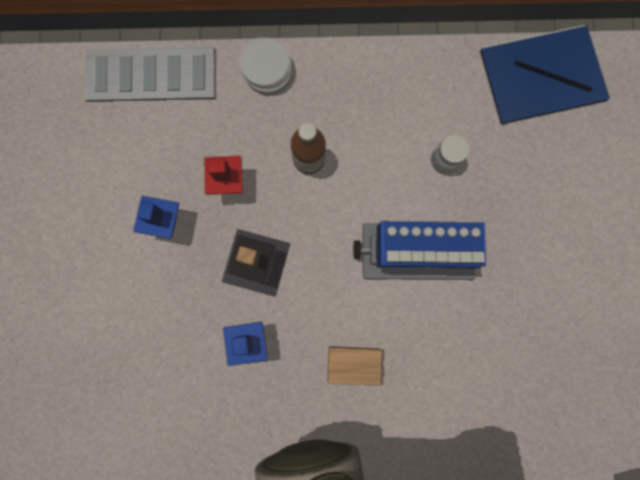

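Candidates for the roller in the top view are the wooden grip in the holder (246,257), red (223,172), blue (158,215) and blue (245,343). The wooden one in the aluminium holder is the match. The rack is at (432,245), with its thumb-wheel at (358,250) on the left, which is +y. The white strip is the bottom row (387–484, 257).

Run:
```python
from h import *
a,b=pickle.load(open("c0.pkl","rb"))
w=pts(b); img=b["color"]
def rect(name,m):
    p=w[m][:,:2].astype(np.float32); r=cv2.minAreaRect(p); print(name,m.sum(),"c",np.round(r[0],1),"size",np.round(r[1],1),"ang",round(r[2],2),"z",np.round(np.nanpercentile(w[m][:,2],[5,50,95]),1)); return p
v,u=np.mgrid[:480,:640]
def box(u0,u1,v0,v1): return (u>=u0)&(u<=u1)&(v>=v0)&(v<=v1)
z=w[...,2]; hsv=cv2.cvtColor(img,cv2.COLOR_RGB2HSV)
B=box(210,300,220,305)
rect("grip",B&(z>118)); rect("plate",B&(z>66)&(z<80)); rect("hfoot",B&(z>2.5)&(z<12)); rect("plate+",B&(z>60))
S=box(350,495,210,285)
white=(hsv[...,1]<90)&(hsv[...,2]>130)
strip=S&white&box(350,495,249,265)&(z>90); p=rect("strip",strip)
q=w[strip]; A=np.c_[q[:,1],np.ones(len(q))]; print("z slope vs y",np.linalg.lstsq(A,q[:,2],rcond=None)[0], q[:,1].min(),q[:,1].max())
rect("blue",S&(hsv[...,0]>105)&(hsv[...,0]<130)&(hsv[...,1]>120)&(z>70))
rect("foot",S&(z>2)&(z<25)&box(350,495,225,285))
rect("bottle",box(285,335,115,180)&(z>20)); rect("jar",box(430,475,130,180)&(z>20)); rect("sb",box(320,390,340,390)&(z>25))
c=np.hstack([cv2.resize(img[215:310,205:300],(400,400),interpolation=3),cv2.resize(a["color"][230:330,350:450],(400,400),interpolation=3)])
save("crop0",c)
```

```text
grip 288 c [571.2 126.6] size [28.4 23.9] ang 71.48 z [124.7 128.7 131.2]
plate 1175 c [571.5 126.8] size [64.4 66.1] ang 72.37 z [70.5 72.9 75.4]
hfoot 2211 c [571.7 127.7] size [163.2 153.6] ang 88.56 z [2.7 4.9 8.2]
plate+ 1527 c [571.5 126.8] size [64.4 66.1] ang 72.37 z [ 70.6  73.4 129.5]
strip 916 c [ 560.8 -169.7] size [156.   15.1] ang 87.82 z [130.3 133.9 137.2]
z slope vs y [4.10762548e-02 1.40682095e+02] -247.47229501573386 -91.59896647369649
blue 2502 c [ 582.1 -166. ] size [165.5  68.6] ang 88.06 z [117.5 121.6 125.2]
foot 2120 c [ 576.4 -176.1] size [265.2 109.2] ang 88.43 z [ 2.2 12.  15.2]
bottle 1383 c [756.4  26.4] size [54.7 60.4] ang 5.15 z [ 36.4 103.2 151.5]
jar 1008 c [ 749.9 -222.7] size [52.9 52.2] ang 87.57 z [28.6 69.7 73. ]
sb 1937 c [387.2 -42.1] size [90.1 60.4] ang 85.79 z [33.1 35.8 38.2]
```

View pics/crop0.png

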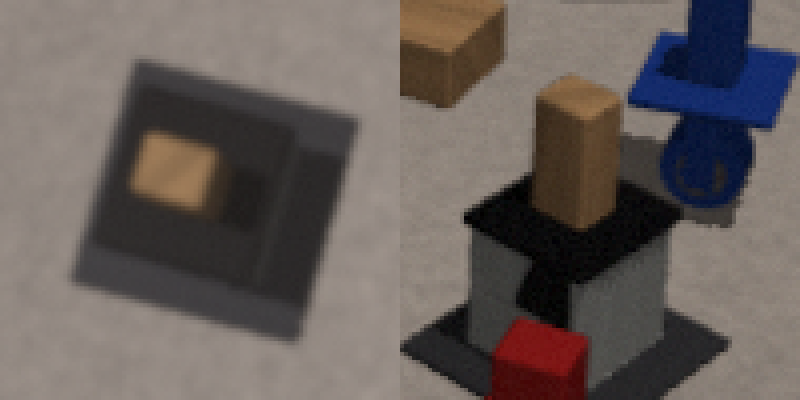

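The crop confirms the wooden grip on its black plate in the aluminium well. I'll compute the approach.

```bash
cat >> h.py <<'E'
from scipy.spatial.transform import Rotation as Ro
def go(p,yaw,tilt=None):
    s=sense(); q=s["ee_rot"]; R=Ro.from_quat([q[1],q[2],q[3],q[0]])
    a=np.radians(yaw); T=Ro.from_matrix(np.array([[-np.sin(a),np.cos(a),0],[np.cos(a),np.sin(a),0],[0,0,-1]]))
    print("offset cm",np.round(R.inv().apply(np.array(p)-s["eef_pos"])/10,2),"rot deg",np.round(np.degrees((R.inv()*T).as_rotvec()),2),"F",np.round(s["force"],2),"t",s["time_s"])
E
python3 - <<'E'
from h import *
go([571.4,126.7,240],-17.7)
E
```

```text
offset cm [ 57.95 -44.28   6.4 ] rot deg [-5.000e-02 -4.000e-02 -5.174e+01] F [-0.46  0.33  0.54] t 0.1
```

Emit:
{"method": "step_arm", "body": {
  "plan": [
    {"offset":[4.8,-3.7,0],"rot":[0,0,-4],"gripper":8},
    {"offset":[9.6,-7.4,0],"rot":[0,0,-8],"gripper":8},
    {"offset":[14.5,-11.1,0],"rot":[0,0,-13],"gripper":8},
    {"offset":[19,-14.8,0],"rot":[0,0,-17],"gripper":8},
    {"offset":[24,-18.5,0],"rot":[0,0,-21],"gripper":8},
    {"offset":[29,-22,0],"rot":[0,0,-26],"gripper":8},
    {"offset":[33.8,-25.8,0],"rot":[0,0,-30],"gripper":8},
    {"offset":[38.6,-29.5,0],"rot":[0,0,-34],"gripper":8},
    {"offset":[43.4,-33.2,0],"rot":[0,0,-39],"gripper":8},
    {"offset":[48,-37,2],"rot":[0,0,-43],"gripper":8},
    {"offset":[53,-40.5,4],"rot":[0,0,-47],"gripper":8},
    {"offset":[58,-44.3,6.4],"rot":[0,0,-51.7],"gripper":8}
  ],
  "squeeze": 80
}}

```text
time_s: 1.3
eef_pos: [501.6, 16.7, 274.7]
ee_rot: [0.0, 0.807, 0.591, 0.0]
force: [0.0, -1.3, -0.2]
grip_width: 0.935
grip_force: 0.0
```

Emit:
{"method": "step_arm", "body": {
  "plan": [
    {"offset":[0,0,0],"rot":[0,0,0],"gripper":8},
    {"offset":[0,0,0],"rot":[0,0,0],"gripper":8}
  ]
}}

```text
time_s: 1.5
eef_pos: [500.7, 15.2, 274.3]
ee_rot: [-0.001, 0.807, 0.59, -0.001]
force: [0.7, -1.3, 0.8]
grip_width: 0.938
grip_force: 0.0
```

Run:
```python
from h import *
print(sense()["eef_pos"]); go([571.4,126.7,152],-17.7)
```

```text
[500.72264044  15.19312924 274.3029331 ]
offset cm [12.77  3.37 12.22] rot deg [-0.09  0.02  0.05] F [ 0.67 -1.32  0.84] t 1.5
```

Emit:
{"method": "step_arm", "body": {
  "plan": [
    {"offset":[4,1.1,1],"rot":[0,0,0],"gripper":8},
    {"offset":[8,2.2,2],"rot":[0,0,0],"gripper":8},
    {"offset":[11,3,3],"rot":[0,0,0],"gripper":8},
    {"offset":[12.8,3.4,3.4],"rot":[0,0,0],"gripper":8},
    {"offset":[12.8,3.4,3.4],"rot":[0,0,0],"gripper":8},
    {"offset":[12.8,3.4,6],"rot":[0,0,0],"gripper":8},
    {"offset":[12.8,3.4,8.5],"rot":[0,0,0],"gripper":8},
    {"offset":[12.8,3.4,10.5],"rot":[0,0,0],"gripper":8},
    {"offset":[12.8,3.4,11.6],"rot":[0,0,0],"gripper":8},
    {"offset":[12.8,3.4,12.2],"rot":[0,0,0],"gripper":8},
    {"offset":[12.8,3.4,12.2],"rot":[0,0,0],"gripper":8}
  ]
}}

```text
time_s: 2.6
eef_pos: [572.2, 125.4, 153.2]
ee_rot: [0.0, 0.808, 0.589, -0.0]
force: [-0.5, 0.0, -0.6]
grip_width: 0.938
grip_force: 0.0
```

Run:
```python
from h import *
print(sense()["eef_pos"]); go([571.4,126.7,152],-17.7)
a=cam("scene"); save("s1",cv2.resize(a["color"][180:340,320:520],(800,640)) [:600])
```

```text
[572.22257671 125.35507808 153.18776068]
offset cm [ 0.1  -0.12  0.12] rot deg [ 0.   0.  -0.1] F [-0.51  0.01 -0.62] t 2.6
```

View pics/s1.png

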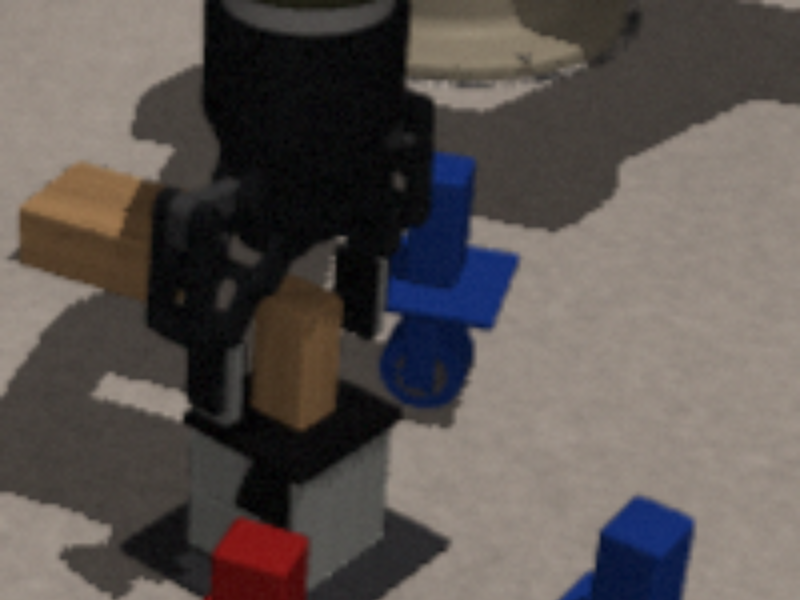

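The fingers straddle the wooden grip at (295,350), clear of the plate. Closing and lifting.

Emit:
{"method": "step_arm", "body": {
  "plan": [
    {"offset":[0.1,-0.1,0.1],"rot":[0,0,0],"gripper":4},
    {"offset":[0.1,-0.1,0.1],"rot":[0,0,0],"gripper":2},
    {"offset":[0.1,-0.1,0.1],"rot":[0,0,0],"gripper":1},
    {"offset":[0.1,-0.1,0.1],"rot":[0,0,0],"gripper":1},
    {"offset":[0.1,-0.1,0.1],"rot":[0,0,0],"gripper":1},
    {"offset":[0.1,-0.1,0.1],"rot":[0,0,0],"gripper":1},
    {"offset":[0.1,-0.1,0.1],"rot":[0,0,0],"gripper":1},
    {"offset":[0.1,-0.1,0.1],"rot":[0,0,0],"gripper":1}
  ],
  "squeeze": 100
}}

```text
time_s: 3.45
eef_pos: [571.7, 127.4, 152.4]
ee_rot: [0.0, 0.808, 0.59, 0.0]
force: [-1.0, 1.1, 5.4]
grip_width: 0.268
grip_force: 98.5
```

Run:
```python
from h import *
print(sense()["eef_pos"],sense()["wrist_torque"]); go([571.4,126.7,240],-17.7)
```

```text
[571.69714017 127.42805514 152.39596037] [ 0.09732369  0.26369629 -0.05244512]
offset cm [-0.08 -0.   -8.76] rot deg [ 0.03 -0.02 -0.04] F [-0.99  1.1   5.37] t 3.45
```

Emit:
{"method": "step_arm", "body": {
  "plan": [
    {"offset":[0,0,-0.5],"rot":[0,0,0],"gripper":1},
    {"offset":[0,0,-1.5],"rot":[0,0,0],"gripper":1},
    {"offset":[0,0,-3.5],"rot":[0,0,0],"gripper":1},
    {"offset":[0,0,-6],"rot":[0,0,0],"gripper":1},
    {"offset":[0,0,-9],"rot":[0,0,0],"gripper":1},
    {"offset":[0,0,-12],"rot":[0,0,0],"gripper":1},
    {"offset":[0,0,-15],"rot":[0,0,0],"gripper":1},
    {"offset":[0,0,-16],"rot":[0,0,0],"gripper":1},
    {"offset":[0,0,-16],"rot":[0,0,0],"gripper":1},
    {"offset":[0,0,-16],"rot":[0,0,0],"gripper":1},
    {"offset":[0,0,-16],"rot":[0,0,0],"gripper":1}
  ]
}}

```text
time_s: 4.55
eef_pos: [571.2, 127.3, 310.1]
ee_rot: [-0.001, 0.808, 0.59, -0.001]
force: [0.3, 0.2, -3.0]
grip_width: 0.263
grip_force: 98.2
```

Run:
```python
from h import *
s=sense();print(s["eef_pos"],s["wrist_torque"],s["grip_width"]); go([563.3,-97,310],-92)
```

```text
[571.23057482 127.31212172 310.11277084] [-0.05229263 -0.01626255  0.01871962] 0.2632787730105416
offset cm [-2.161e+01  6.080e+00  2.000e-02] rot deg [-0.11  0.16 74.26] F [ 0.26  0.15 -2.99] t 4.55
```

Emit:
{"method": "step_arm", "body": {
  "plan": [
    {"offset":[-2,0.6,0],"rot":[0,0,6],"gripper":1},
    {"offset":[-4,1.1,0],"rot":[0,0,13],"gripper":1},
    {"offset":[-6,1.7,0],"rot":[0,0,20],"gripper":1},
    {"offset":[-8,2.2,0],"rot":[0,0,27],"gripper":1},
    {"offset":[-10,2.8,0],"rot":[0,0,34],"gripper":1},
    {"offset":[-12,3.4,0],"rot":[0,0,41],"gripper":1},
    {"offset":[-14,3.9,0],"rot":[0,0,48],"gripper":1},
    {"offset":[-16,4.5,0],"rot":[0,0,55],"gripper":1},
    {"offset":[-18,5.1,0],"rot":[0,0,62],"gripper":1},
    {"offset":[-20,5.6,0],"rot":[0,0,69],"gripper":1},
    {"offset":[-21.6,6.1,0],"rot":[0,0,74],"gripper":1},
    {"offset":[-21.6,6.1,0],"rot":[0,0,74.2],"gripper":1}
  ]
}}

```text
time_s: 5.75
eef_pos: [563.6, -98.6, 310.6]
ee_rot: [-0.0, 1.0, -0.019, -0.001]
force: [0.3, 0.1, -3.6]
grip_width: 0.272
grip_force: 98.3
```

Emit:
{"method": "step_arm", "body": {
  "plan": [
    {"offset":[0,0,0],"rot":[0,0,0],"gripper":1},
    {"offset":[0,0,0],"rot":[0,0,0],"gripper":1},
    {"offset":[0,0,0],"rot":[0,0,0],"gripper":1}
  ]
}}

```text
time_s: 6.05
eef_pos: [563.9, -96.2, 311.8]
ee_rot: [-0.0, 1.0, -0.016, -0.0]
force: [0.2, 0.2, -2.6]
grip_width: 0.27
grip_force: 98.3
```

Run:
```python
from h import *
s=sense();print(s["eef_pos"],s["wrist_torque"],s["grip_width"]); go([563.3,-97,285],-92)
a=cam("scene"); b=cam("top"); save("s2",np.hstack([cv2.resize(a["color"][90:310,150:350],(400,440)),cv2.resize(b["color"][160:320,330:475],(400,440))]))
```

```text
[563.85118276 -96.18096153 311.78620407] [0.00214509 0.03232409 0.01201448] 0.2704330532440451
offset cm [-0.05  0.08  2.68] rot deg [-0.01  0.02  0.17] F [ 0.19  0.19 -2.6 ] t 6.05
```

View pics/s2.png

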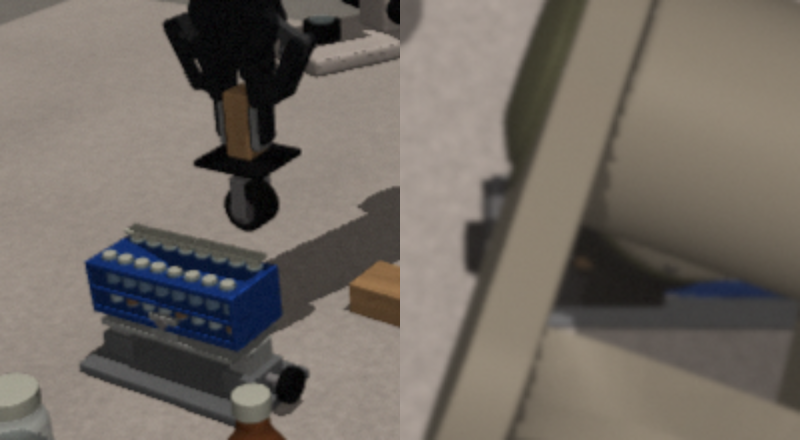

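The roller hangs upright and the wheel at (250,205) is over the thumb-wheel end of the strip. Next I'll feel for the contact.

Emit:
{"method": "step_arm", "body": {
  "plan": [
    {"offset":[0,0,0.5],"rot":[0,0,0],"gripper":1},
    {"offset":[0,0,1.2],"rot":[0,0,0],"gripper":1},
    {"offset":[0,0,1.8],"rot":[0,0,0],"gripper":1},
    {"offset":[0,0,2.2],"rot":[0,0,0],"gripper":1},
    {"offset":[0,0,2.4],"rot":[0,0,0],"gripper":1},
    {"offset":[0,0,2.4],"rot":[0,0,0],"gripper":1},
    {"offset":[0,0,2.4],"rot":[0,0,0],"gripper":1},
    {"offset":[0,0,2.4],"rot":[0,0,0],"gripper":1}
  ]
}}

```text
time_s: 6.95
eef_pos: [563.9, -97.0, 288.2]
ee_rot: [0.0, 1.0, -0.017, 0.0]
force: [0.4, -0.4, -2.9]
grip_width: 0.27
grip_force: 98.3
```

Emit:
{"method": "step_arm", "body": {
  "plan": [
    {"offset":[0,0,0.1],"rot":[0,0,0],"gripper":1},
    {"offset":[0,0,0.2],"rot":[0,0,0],"gripper":1},
    {"offset":[0,0,0.2],"rot":[0,0,0],"gripper":1},
    {"offset":[0,0,0.2],"rot":[0,0,0],"gripper":1}
  ]
}}

```text
time_s: 7.35
eef_pos: [563.8, -97.0, 285.9]
ee_rot: [-0.0, 1.0, -0.017, -0.0]
force: [0.2, -0.5, -2.7]
grip_width: 0.27
grip_force: 98.3
```

Emit:
{"method": "step_arm", "body": {
  "plan": [
    {"offset":[0,0,0.1],"rot":[0,0,0],"gripper":1},
    {"offset":[0,0,0.2],"rot":[0,0,0],"gripper":1},
    {"offset":[0,0,0.2],"rot":[0,0,0],"gripper":1},
    {"offset":[0,0,0.2],"rot":[0,0,0],"gripper":1}
  ]
}}

```text
time_s: 7.75
eef_pos: [563.8, -96.9, 283.9]
ee_rot: [-0.0, 1.0, -0.017, 0.0]
force: [0.5, 0.4, -2.8]
grip_width: 0.27
grip_force: 98.3
```

Emit:
{"method": "step_arm", "body": {
  "plan": [
    {"offset":[0,0,0.1],"rot":[0,0,0],"gripper":1},
    {"offset":[0,0,0.15],"rot":[0,0,0],"gripper":1},
    {"offset":[0,0,0.15],"rot":[0,0,0],"gripper":1}
  ]
}}

```text
time_s: 8.05
eef_pos: [563.8, -96.9, 282.3]
ee_rot: [-0.0, 1.0, -0.017, -0.0]
force: [0.7, -0.4, -3.4]
grip_width: 0.267
grip_force: 98.3
```

Emit:
{"method": "step_arm", "body": {
  "plan": [
    {"offset":[0,0,0.1],"rot":[0,0,0],"gripper":1},
    {"offset":[0,0,0.1],"rot":[0,0,0],"gripper":1},
    {"offset":[0,0,0.1],"rot":[0,0,0],"gripper":1}
  ]
}}

```text
time_s: 8.35
eef_pos: [563.9, -97.0, 281.8]
ee_rot: [0.0, 1.0, -0.017, 0.0]
force: [-0.9, 1.1, 0.3]
grip_width: 0.263
grip_force: 98.4
```

Emit:
{"method": "step_arm", "body": {
  "plan": [
    {"offset":[0,0,0.1],"rot":[0,0,0],"gripper":1},
    {"offset":[0,0,0.1],"rot":[0,0,0],"gripper":1},
    {"offset":[0,0,0.1],"rot":[0,0,0],"gripper":1}
  ]
}}

```text
time_s: 8.65
eef_pos: [563.9, -97.0, 280.9]
ee_rot: [0.0, 1.0, -0.017, 0.0]
force: [-0.9, 0.4, 4.0]
grip_width: 0.272
grip_force: 98.7
```

Emit:
{"method": "step_arm", "body": {
  "plan": [
    {"offset":[0,0,0.1],"rot":[0,0,0],"gripper":1},
    {"offset":[0,0,0.2],"rot":[0,0,0],"gripper":1},
    {"offset":[0,0,0.2],"rot":[0,0,0],"gripper":1}
  ]
}}

```text
time_s: 8.95
eef_pos: [563.9, -97.0, 278.4]
ee_rot: [0.0, 1.0, -0.017, 0.0]
force: [0.1, 0.4, 4.4]
grip_width: 0.266
grip_force: 98.8
```

Emit:
{"method": "step_arm", "body": {
  "plan": [
    {"offset":[0,0,0.05],"rot":[0,0,0],"gripper":1},
    {"offset":[0,0,0.1],"rot":[0,0,0],"gripper":1},
    {"offset":[0,0,0.1],"rot":[0,0,0],"gripper":1}
  ]
}}

```text
time_s: 9.25
eef_pos: [563.9, -97.0, 277.5]
ee_rot: [0.0, 1.0, -0.017, 0.0]
force: [0.6, 0.1, 4.1]
grip_width: 0.268
grip_force: 98.8
```

Emit:
{"method": "step_arm", "body": {
  "plan": [
    {"offset":[0,0,0.05],"rot":[0,0,0],"gripper":1},
    {"offset":[0,0,0.1],"rot":[0,0,0],"gripper":1},
    {"offset":[0,0,0.1],"rot":[0,0,0],"gripper":1}
  ]
}}

```text
time_s: 9.55
eef_pos: [563.9, -97.0, 276.8]
ee_rot: [0.0, 1.0, -0.017, 0.0]
force: [-0.5, -0.2, 7.1]
grip_width: 0.268
grip_force: 99.1
```

Emit:
{"method": "step_arm", "body": {
  "plan": [
    {"offset":[0,0,0.05],"rot":[0,0,0],"gripper":1},
    {"offset":[0,0,0.09],"rot":[0,0,0],"gripper":1},
    {"offset":[0,0,0.09],"rot":[0,0,0],"gripper":1}
  ]
}}

```text
time_s: 9.85
eef_pos: [563.9, -97.0, 276.3]
ee_rot: [0.0, 1.0, -0.017, 0.001]
force: [-0.7, 0.8, 9.2]
grip_width: 0.269
grip_force: 99.4
```

Emit:
{"method": "step_arm", "body": {
  "plan": [
    {"offset":[0,0.2,0.01],"rot":[0,0,0],"gripper":1},
    {"offset":[0,0.4,0.02],"rot":[0,0,0],"gripper":1},
    {"offset":[0,0.6,0.03],"rot":[0,0,0],"gripper":1},
    {"offset":[0,0.8,0.04],"rot":[0,0,0],"gripper":1},
    {"offset":[0,1.0,0.04],"rot":[0,0,0],"gripper":1},
    {"offset":[0,1.0,0.04],"rot":[0,0,0],"gripper":1}
  ]
}}

```text
time_s: 10.45
eef_pos: [563.6, -107.0, 276.0]
ee_rot: [0.0, 1.0, -0.017, 0.001]
force: [-0.4, 1.5, 9.0]
grip_width: 0.267
grip_force: 99.9
```

Emit:
{"method": "step_arm", "body": {
  "plan": [
    {"offset":[0,0.2,0.05],"rot":[0,0,0],"gripper":1},
    {"offset":[0,0.4,0.07],"rot":[0,0,0],"gripper":1},
    {"offset":[0,0.6,0.08],"rot":[0,0,0],"gripper":1},
    {"offset":[0,0.8,0.09],"rot":[0,0,0],"gripper":1},
    {"offset":[0,1.0,0.1],"rot":[0,0,0],"gripper":1},
    {"offset":[0,1.0,0.1],"rot":[0,0,0],"gripper":1}
  ]
}}

```text
time_s: 11.05
eef_pos: [563.3, -117.4, 275.3]
ee_rot: [0.001, 1.0, -0.017, 0.001]
force: [-1.8, -0.4, 10.5]
grip_width: 0.268
grip_force: 100.1
```

Emit:
{"method": "step_arm", "body": {
  "plan": [
    {"offset":[0,0.2,0.01],"rot":[0,0,0],"gripper":1},
    {"offset":[0,0.4,0.02],"rot":[0,0,0],"gripper":1},
    {"offset":[0,0.6,0.03],"rot":[0,0,0],"gripper":1},
    {"offset":[0,0.8,0.04],"rot":[0,0,0],"gripper":1},
    {"offset":[0,1.0,0.04],"rot":[0,0,0],"gripper":1},
    {"offset":[0,1.0,0.04],"rot":[0,0,0],"gripper":1}
  ]
}}

```text
time_s: 11.65
eef_pos: [563.0, -127.1, 274.9]
ee_rot: [0.0, 1.0, -0.017, 0.001]
force: [-1.5, 0.4, 10.7]
grip_width: 0.268
grip_force: 100.1
```

Emit:
{"method": "step_arm", "body": {
  "plan": [
    {"offset":[0,0.2,0.03],"rot":[0,0,0],"gripper":1},
    {"offset":[0,0.4,0.05],"rot":[0,0,0],"gripper":1},
    {"offset":[0,0.6,0.06],"rot":[0,0,0],"gripper":1},
    {"offset":[0,0.8,0.06],"rot":[0,0,0],"gripper":1},
    {"offset":[0,1.0,0.07],"rot":[0,0,0],"gripper":1},
    {"offset":[0,1.2,0.08],"rot":[0,0,0],"gripper":1},
    {"offset":[0,1.4,0.09],"rot":[0,0,0],"gripper":1},
    {"offset":[0,1.6,0.1],"rot":[0,0,0],"gripper":1},
    {"offset":[0,1.8,0.1],"rot":[0,0,0],"gripper":1},
    {"offset":[0,2.0,0.11],"rot":[0,0,0],"gripper":1},
    {"offset":[0,2.0,0.11],"rot":[0,0,0],"gripper":1}
  ]
}}

```text
time_s: 12.75
eef_pos: [562.4, -147.3, 274.0]
ee_rot: [0.001, 1.0, -0.017, 0.001]
force: [-0.8, -0.4, 11.8]
grip_width: 0.272
grip_force: 100.2
```

Emit:
{"method": "step_arm", "body": {
  "plan": [
    {"offset":[0,0.2,0.01],"rot":[0,0,0],"gripper":1},
    {"offset":[0,0.4,0.02],"rot":[0,0,0],"gripper":1},
    {"offset":[0,0.6,0.02],"rot":[0,0,0],"gripper":1},
    {"offset":[0,0.8,0.03],"rot":[0,0,0],"gripper":1},
    {"offset":[0,1.0,0.04],"rot":[0,0,0],"gripper":1},
    {"offset":[0,1.2,0.05],"rot":[0,0,0],"gripper":1},
    {"offset":[0,1.4,0.06],"rot":[0,0,0],"gripper":1},
    {"offset":[0,1.6,0.07],"rot":[0,0,0],"gripper":1},
    {"offset":[0,1.8,0.07],"rot":[0,0,0],"gripper":1},
    {"offset":[0,2.0,0.08],"rot":[0,0,0],"gripper":1},
    {"offset":[0,2.0,0.08],"rot":[0,0,0],"gripper":1}
  ]
}}

```text
time_s: 13.85
eef_pos: [561.7, -167.3, 273.3]
ee_rot: [0.001, 1.0, -0.017, 0.001]
force: [0.1, 0.4, 12.0]
grip_width: 0.267
grip_force: 100.3
```

Steady at about 14.7 N, so I'll continue.

Emit:
{"method": "step_arm", "body": {
  "plan": [
    {"offset":[0,0.2,0.01],"rot":[0,0,0],"gripper":1},
    {"offset":[0,0.4,0.02],"rot":[0,0,0],"gripper":1},
    {"offset":[0,0.6,0.02],"rot":[0,0,0],"gripper":1},
    {"offset":[0,0.8,0.03],"rot":[0,0,0],"gripper":1},
    {"offset":[0,1.0,0.04],"rot":[0,0,0],"gripper":1},
    {"offset":[0,1.2,0.05],"rot":[0,0,0],"gripper":1},
    {"offset":[0,1.4,0.06],"rot":[0,0,0],"gripper":1},
    {"offset":[0,1.6,0.07],"rot":[0,0,0],"gripper":1},
    {"offset":[0,1.8,0.07],"rot":[0,0,0],"gripper":1},
    {"offset":[0,2.0,0.08],"rot":[0,0,0],"gripper":1},
    {"offset":[0,2.0,0.08],"rot":[0,0,0],"gripper":1}
  ]
}}

```text
time_s: 14.95
eef_pos: [561.1, -187.4, 272.6]
ee_rot: [0.001, 1.0, -0.017, 0.001]
force: [-1.4, -0.9, 13.1]
grip_width: 0.269
grip_force: 100.3
```

Emit:
{"method": "step_arm", "body": {
  "plan": [
    {"offset":[0,0.2,0.01],"rot":[0,0,0],"gripper":1},
    {"offset":[0,0.4,0.02],"rot":[0,0,0],"gripper":1},
    {"offset":[0,0.6,0.02],"rot":[0,0,0],"gripper":1},
    {"offset":[0,0.8,0.03],"rot":[0,0,0],"gripper":1},
    {"offset":[0,1.0,0.04],"rot":[0,0,0],"gripper":1},
    {"offset":[0,1.2,0.05],"rot":[0,0,0],"gripper":1},
    {"offset":[0,1.4,0.06],"rot":[0,0,0],"gripper":1},
    {"offset":[0,1.6,0.07],"rot":[0,0,0],"gripper":1},
    {"offset":[0,1.8,0.07],"rot":[0,0,0],"gripper":1},
    {"offset":[0,2.0,0.08],"rot":[0,0,0],"gripper":1},
    {"offset":[0,2.0,0.08],"rot":[0,0,0],"gripper":1}
  ]
}}

```text
time_s: 16.05
eef_pos: [560.4, -207.4, 271.9]
ee_rot: [0.001, 1.0, -0.017, 0.001]
force: [-1.0, -0.6, 13.0]
grip_width: 0.271
grip_force: 100.3
```

Emit:
{"method": "step_arm", "body": {
  "plan": [
    {"offset":[0,0.2,0.01],"rot":[0,0,0],"gripper":1},
    {"offset":[0,0.4,0.02],"rot":[0,0,0],"gripper":1},
    {"offset":[0,0.6,0.02],"rot":[0,0,0],"gripper":1},
    {"offset":[0,0.8,0.03],"rot":[0,0,0],"gripper":1},
    {"offset":[0,1.0,0.04],"rot":[0,0,0],"gripper":1},
    {"offset":[0,1.2,0.05],"rot":[0,0,0],"gripper":1},
    {"offset":[0,1.4,0.06],"rot":[0,0,0],"gripper":1},
    {"offset":[0,1.6,0.07],"rot":[0,0,0],"gripper":1},
    {"offset":[0,1.8,0.07],"rot":[0,0,0],"gripper":1},
    {"offset":[0,2.0,0.08],"rot":[0,0,0],"gripper":1},
    {"offset":[0,2.0,0.08],"rot":[0,0,0],"gripper":1}
  ]
}}

```text
time_s: 17.15
eef_pos: [559.7, -227.5, 271.2]
ee_rot: [0.001, 1.0, -0.017, 0.001]
force: [-1.2, -0.9, 12.5]
grip_width: 0.27
grip_force: 100.4
```

Emit:
{"method": "step_arm", "body": {
  "plan": [
    {"offset":[0,0.2,0.01],"rot":[0,0,0],"gripper":1},
    {"offset":[0,0.4,0.02],"rot":[0,0,0],"gripper":1},
    {"offset":[0,0.6,0.02],"rot":[0,0,0],"gripper":1},
    {"offset":[0,0.8,0.03],"rot":[0,0,0],"gripper":1},
    {"offset":[0,1.0,0.04],"rot":[0,0,0],"gripper":1},
    {"offset":[0,1.2,0.05],"rot":[0,0,0],"gripper":1},
    {"offset":[0,1.3,0.05],"rot":[0,0,0],"gripper":1},
    {"offset":[0,1.3,0.05],"rot":[0,0,0],"gripper":1},
    {"offset":[0,1.3,0.05],"rot":[0,0,0],"gripper":1}
  ]
}}

```text
time_s: 18.05
eef_pos: [559.3, -240.4, 270.7]
ee_rot: [0.001, 1.0, -0.017, 0.001]
force: [-1.3, -1.2, 11.9]
grip_width: 0.267
grip_force: 100.3
```

Emit:
{"method": "step_arm", "body": {
  "plan": [
    {"offset":[0,0,-0.2],"rot":[0,0,0],"gripper":1},
    {"offset":[0,0,-0.6],"rot":[0,0,0],"gripper":1},
    {"offset":[0,0,-1.5],"rot":[0,0,0],"gripper":1},
    {"offset":[0,0,-3],"rot":[0,0,0],"gripper":1},
    {"offset":[0,0,-4],"rot":[0,0,0],"gripper":1},
    {"offset":[0,0,-4],"rot":[0,0,0],"gripper":1},
    {"offset":[0,0,-4],"rot":[0,0,0],"gripper":1}
  ]
}}

```text
time_s: 18.75
eef_pos: [558.9, -239.8, 308.4]
ee_rot: [-0.0, 1.0, -0.017, -0.0]
force: [-0.3, 0.2, -3.4]
grip_width: 0.274
grip_force: 98.5
```

Run:
```python
from h import *
print(sense()["eef_pos"]); go([571.7,127.4,312],-17.75)
a=cam("scene"); save("s3",cv2.resize(a["color"][150:300,150:350],(800,600),interpolation=2))
```

```text
[ 558.88606428 -239.77497848  308.3664167 ]
offset cm [  0.04 -36.74  -0.34] rot deg [-6.000e-02  2.000e-02 -7.419e+01] F [-0.33  0.17 -3.38] t 18.75
```

View pics/s3.png

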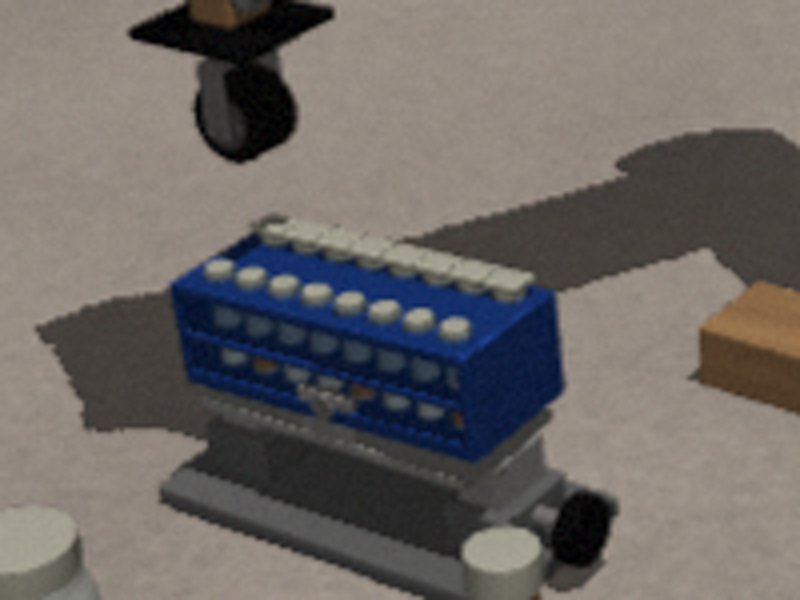

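The strip looks flush and straight from (265,225) to (530,285). I'll carry the roller back and check the caps by depth from the top.

Emit:
{"method": "step_arm", "body": {
  "plan": [
    {"offset":[0,-2,0],"rot":[0,0,-4],"gripper":1},
    {"offset":[0,-5,0],"rot":[0,0,-10],"gripper":1},
    {"offset":[0,-8.5,0],"rot":[0,0,-17],"gripper":1},
    {"offset":[0,-12,0],"rot":[0,0,-24],"gripper":1},
    {"offset":[0,-15.5,0],"rot":[0,0,-31],"gripper":1},
    {"offset":[0,-19,0],"rot":[0,0,-38],"gripper":1},
    {"offset":[0,-22.5,0],"rot":[0,0,-45],"gripper":1},
    {"offset":[0,-26,0],"rot":[0,0,-52],"gripper":1},
    {"offset":[0,-29.5,0],"rot":[0,0,-59],"gripper":1},
    {"offset":[0,-33,0],"rot":[0,0,-66],"gripper":1},
    {"offset":[0,-35.5,0],"rot":[0,0,-72],"gripper":1},
    {"offset":[0,-36.7,0],"rot":[0,0,-74.2],"gripper":1}
  ]
}}

```text
time_s: 20.0
eef_pos: [571.1, 128.9, 308.2]
ee_rot: [-0.001, 0.806, 0.591, -0.0]
force: [0.2, -0.8, -3.4]
grip_width: 0.268
grip_force: 98.4
```

Emit:
{"method": "step_arm", "body": {
  "plan": [
    {"offset":[0,0,0],"rot":[0,0,0],"gripper":1},
    {"offset":[0,0,0],"rot":[0,0,0],"gripper":1},
    {"offset":[0,0,0],"rot":[0,0,0],"gripper":1},
    {"offset":[0,0,0],"rot":[0,0,0],"gripper":1}
  ]
}}

```text
time_s: 20.4
eef_pos: [571.5, 125.9, 308.9]
ee_rot: [0.0, 0.808, 0.589, -0.0]
force: [0.4, -0.4, -2.6]
grip_width: 0.27
grip_force: 98.4
```

Run:
```python
from h import *
s=sense(); print(s["eef_pos"],s["ee_rot"]); go([571.7,127.4,160],-17.75)
b=cam("top"); w=pts(b); b0=pickle.load(open("c0.pkl","rb"))[1]; w0=pts(b0)
d=np.array([np.cos(np.radians(88)),np.sin(np.radians(88))]); n=np.array([d[1],-d[0]])
for ww in(w0,w):
    r=(ww[...,:2]-[560.8,-169.7]); s_=r@d; e=r@n
    out=[]
    for i in range(8):
        c=66.5-19*i; m=(abs(s_-c)<6)&(abs(e)<5)&(ww[...,2]<160)&(ww[...,2]>90); g=(abs(s_-c)<8)&(abs(e-20)<6)&(ww[...,2]<160)&(ww[...,2]>90)
        out.append((round(float(np.median(ww[...,2][m])),1),round(float(np.median(ww[...,2][g])),1)) if m.any() and g.any() else None)
    print(out)
# roller plate rect in hand, from scene
a=cam("scene"); wa=pts(a); q=wa[...,2]; p=s["eef_pos"]
near=np.hypot(wa[...,0]-p[0],wa[...,1]-p[1])<60
top=p[2]-152.4+72
m=near&(abs(q-top)<6); pp=wa[m][:,:2].astype(np.float32); print("plate",m.sum(),cv2.minAreaRect(pp), np.median(q[m])-top)
save("s4",cv2.resize(a["color"][130:330,310:510],(600,600)))
```

```text
[571.54161775 125.85752498 308.93125123] [ 3.81101045e-05  8.08337938e-01  5.88718752e-01 -8.48689874e-05]
offset cm [ 0.15 -0.03 14.89] rot deg [-0.    0.01 -0.12] F [ 0.39 -0.37 -2.63] t 20.4
[(136.4, 123.8), (135.8, 123.0), (134.7, 122.2), (134.8, 122.0), (133.9, 121.3), (133.1, 120.7), (132.1, 120.1), (131.2, 119.5)]
[(132.6, 123.8), (131.9, 123.1), (131.7, 122.6), (131.0, 121.4), (130.0, 120.9), (129.8, 120.5), (128.6, 120.0), (128.3, 119.3)]
plate 753 ((571.4303588867188, 127.05181121826172), (64.6888198852539, 67.55835723876953), 72.24360656738281) -0.1565941461217335
```

View pics/s4.png

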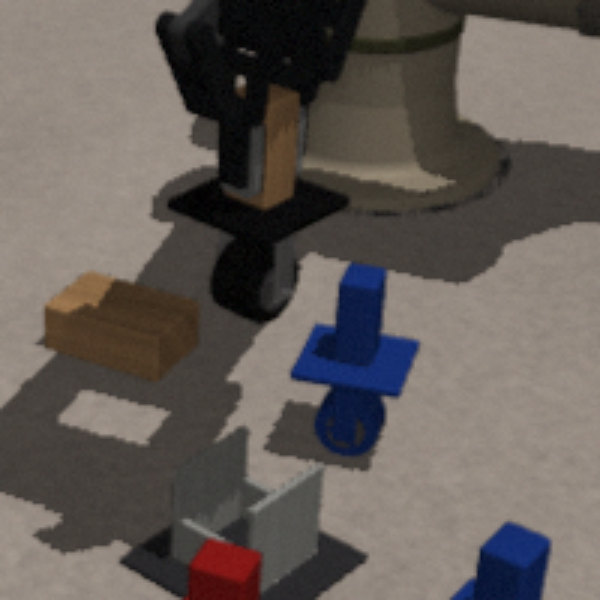

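All eight caps stand about 9 mm over the rack plate, so they are home. The picture shows the roller upright at (255,250), above the empty holder at (245,510). Lowering it in.

Emit:
{"method": "step_arm", "body": {
  "plan": [
    {"offset":[0.1,0,1.5],"rot":[0,0,0],"gripper":1},
    {"offset":[0.15,0,4],"rot":[0,0,0],"gripper":1},
    {"offset":[0.15,0,6.5],"rot":[0,0,0],"gripper":1},
    {"offset":[0.15,0,7.5],"rot":[0,0,0],"gripper":1},
    {"offset":[0.15,0,8],"rot":[0,0,0],"gripper":1},
    {"offset":[0.15,0,8],"rot":[0,0,0],"gripper":1},
    {"offset":[0.15,0,8],"rot":[0,0,0],"gripper":1}
  ]
}}

```text
time_s: 21.2
eef_pos: [572.3, 128.3, 230.1]
ee_rot: [0.001, 0.808, 0.59, 0.001]
force: [-0.4, -0.5, -3.1]
grip_width: 0.266
grip_force: 98.4
```

Emit:
{"method": "step_arm", "body": {
  "plan": [
    {"offset":[0,0,1],"rot":[0,0,0],"gripper":1},
    {"offset":[0,0,2],"rot":[0,0,0],"gripper":1},
    {"offset":[0,0,3],"rot":[0,0,0],"gripper":1},
    {"offset":[0,0,4],"rot":[0,0,0],"gripper":1},
    {"offset":[0,0,5],"rot":[0,0,0],"gripper":1},
    {"offset":[0,0,6],"rot":[0,0,0],"gripper":1},
    {"offset":[0,0,6.8],"rot":[0,0,0],"gripper":1},
    {"offset":[0,0,7.2],"rot":[0,0,0],"gripper":1},
    {"offset":[0,0,7.3],"rot":[0,0,0],"gripper":1},
    {"offset":[0,0,7.3],"rot":[0,0,0],"gripper":1}
  ]
}}

```text
time_s: 22.2
eef_pos: [572.0, 128.4, 156.1]
ee_rot: [0.0, 0.808, 0.59, 0.0]
force: [-0.7, 0.3, -2.3]
grip_width: 0.27
grip_force: 98.4
```

Free so far, with 3.7 mm to go.

Emit:
{"method": "step_arm", "body": {
  "plan": [
    {"offset":[0,0,0.1],"rot":[0,0,0],"gripper":1},
    {"offset":[0,0,0.2],"rot":[0,0,0],"gripper":1},
    {"offset":[0,0,0.3],"rot":[0,0,0],"gripper":1},
    {"offset":[0,0,0.36],"rot":[0,0,0],"gripper":1},
    {"offset":[0,0,0.36],"rot":[0,0,0],"gripper":1},
    {"offset":[0,0,0.36],"rot":[0,0,0],"gripper":1}
  ]
}}

```text
time_s: 22.8
eef_pos: [571.9, 128.3, 152.4]
ee_rot: [0.0, 0.808, 0.59, 0.0]
force: [-0.5, -0.3, -1.5]
grip_width: 0.268
grip_force: 98.9
```

Emit:
{"method": "step_arm", "body": {
  "plan": [
    {"offset":[0,0,0],"rot":[0,0,0],"gripper":3},
    {"offset":[0,0,0],"rot":[0,0,0],"gripper":5},
    {"offset":[0,0,0],"rot":[0,0,0],"gripper":7},
    {"offset":[0,0,0],"rot":[0,0,0],"gripper":8},
    {"offset":[0,0,0],"rot":[0,0,0],"gripper":8},
    {"offset":[0,0,0],"rot":[0,0,0],"gripper":8}
  ]
}}

```text
time_s: 23.4
eef_pos: [571.9, 128.3, 152.4]
ee_rot: [0.0, 0.808, 0.59, 0.0]
force: [0.5, 0.4, -0.3]
grip_width: 0.937
grip_force: 0.0
```

Emit:
{"method": "step_arm", "body": {
  "plan": [
    {"offset":[0,0,-0.5],"rot":[0,0,0],"gripper":8},
    {"offset":[0,0,-2],"rot":[0,0,0],"gripper":8},
    {"offset":[0,0,-5],"rot":[0,0,0],"gripper":8},
    {"offset":[0,0,-9],"rot":[0,0,0],"gripper":8},
    {"offset":[0,0,-13],"rot":[0,0,0],"gripper":8},
    {"offset":[0,0,-15],"rot":[0,0,0],"gripper":8},
    {"offset":[0,0,-15],"rot":[0,0,0],"gripper":8},
    {"offset":[0,0,-15],"rot":[0,0,0],"gripper":8}
  ]
}}

```text
time_s: 24.2
eef_pos: [571.7, 128.3, 302.0]
ee_rot: [-0.0, 0.808, 0.59, -0.0]
force: [0.4, -0.3, 0.1]
grip_width: 0.937
grip_force: 0.0
```

Run:
```python
from h import *
a=cam("scene"); wa=pts(a); q=wa[...,2]
near=np.hypot(wa[...,0]-571,wa[...,1]-127)<60
for lo,hi in((68,76),(124,132)):
    m=near&(q>lo)&(q<hi); print(m.sum(),cv2.minAreaRect(wa[m][:,:2].astype(np.float32)),np.median(q[m]))
save("s5",cv2.resize(a["color"][180:340,320:520],(750,600)))
print(sense()["force"],sense()["eef_pos"],sense()["time_s"])
```

```text
695 ((571.0562744140625, 128.83416748046875), (65.45932006835938, 68.58378601074219), 72.87779235839844) 72.01632747937964
167 ((571.59228515625, 129.27859497070312), (28.825485229492188, 24.55773162841797), 69.25527954101562) 127.5487586462346
[-0.85868903  0.11386199  0.11704122] [571.55343528 128.32026227 301.22933714] 24.25
```

View pics/s5.png

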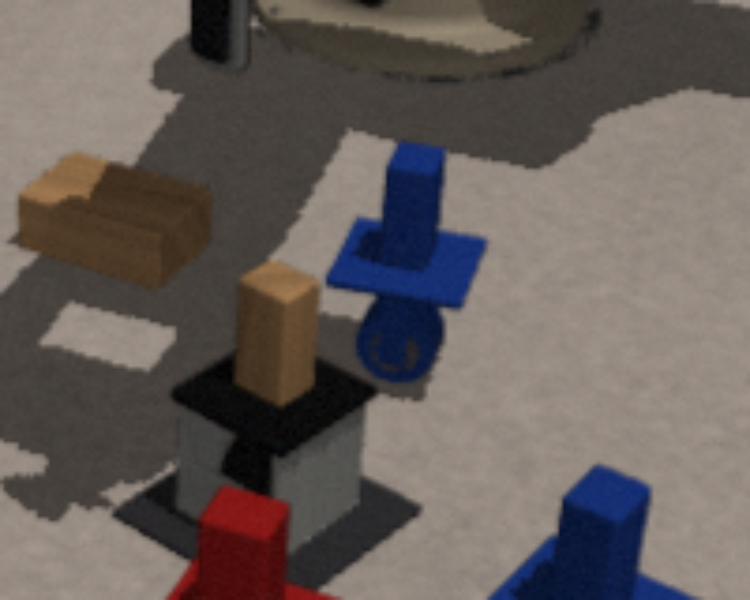

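The roller stands upright in its holder, with its plate at (275,395) flat on the rim at z 72. The gripper is clear.

```bash
python3 -c "
from rig import *
print(finish_job())"
```

```text
the job is handed in; nothing more can be done
None
```

The job is handed in, with no verdict returned: all eight caps measured home after one pass at about 12–16 N, and the roller is back upright in its holder, at about 24 s of the 72 s allowed.

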